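# Back up a gearbox housing and wedge up its free feet

### The arm

A 6-joint arm with a two-finger parallel gripper is mounted at the origin on the work surface. World frame = base frame: x ahead of the robot, y to its left, z up, the work surface at z = 0. Lengths are in mm, angles in rad, forces in N, time in s.
With the tool pointing down it reaches from about 375 to 975 mm from the base axis. Payload 3.8 kg.
Tool frame: the origin (TCP) lies midway between the tips of the shut fingers; the grasp point (between the pads) lies 19 mm behind it; z points along the fingers, y is the line along which they close (so a half turn about z gives the same grasp; the last joint's range is limited). The gripper opens to 88 mm and grips with 3 to 60 N. Pads are 18 mm wide; open, the fingers measure 123 mm over their backs; the gripper's body (75 mm by 187 mm) begins 45 mm behind the grasp point.
Start: joints at [1.119, 0.264, 1.604, -0, 1.274, -0.037], TCP at [272.027, 617.754, 238.706] pointing down, gripper open.
Joint ranges: [-2.63, 2.63], [-0.94, 2.18], [0.31, 2.57], [-1.31, 4.45], [0, 2.66], [-2.55, 2.55]. Speed limits (rad/s): [2.57, 2.57, 3.14, 3.14, 3.14, 3.14].

### API

Orientations are given as a 3x3 rotation matrix whose columns are the frame's x, y, z axes.
In Python, from cell import arm, imaging gives the robot as it stands.
- The arm moves only by the tool drive_tool, never from a script. Its argument "steps" is a list of rows, each an object with "claw": the opening, from 0 (shut) to 1 (fully open); "translation": the shift along the tool's x, y, z in cm, a list of three; "twist": the turn about the tool's z in degrees. A call has 1 to 8 rows; each row is the pose to reach, as a shift and turn from the pose commanded when the call began, along the tool's axes at that moment; what a row does not reach only later rows make up. A row lasts 1/12 s, in which the tool goes at most 41.7 mm and 7.16 degrees, less where a joint would pass 70% of its speed; a pose out of reach is approached as far as the arm can. A call with a gripper value outside its range is refused whole. The fingers move at their own pace and stop on an object; "squeeze" is the grip in N (left out, the last holds). Time passes only in rows, so rows that repeat a pose let the fingers close. It gives the time, the measured TCP pose, the force, the opening and the grip force at its end, in the units of the state.
- arm.state(): the state, without advancing time (a new reading comes with each control period).
- imaging.snapshot(name): name is "scene" or "top" or "wrist"; returns a dict with "img" (400x640x3 uint8, red, green, blue), "fov_y" (degrees; the focal length in pixels is half the picture's height over the tangent of half this angle, whatever the lens; pixels are square), "cx", "cy" (the principal point, pixels), "cam_to_world" (4x4, takes a point from camera to world coordinates). Camera axes: x right, y down, z forward; pixel columns grow to the right and rows downward; lengths in mm; the calibration is good to about 2 mm. The wrist camera is an equidistant fisheye: a pixel r from the principal point sees the ray r / f radians off the axis. A picture is of the moment at which its call begins. There is no depth.
- arm.hand_in(): hands the job in; it is judged then, once.
The state is a dict: "clock": time; "joint_positions": joint angles; "joint_vel": joint speeds; "joint_torque": joint torques, N m; "tcp_pos": TCP position; "tool_rot": TCP orientation; "ft_force": force on the tool from outside, world axes, zero at the start; "ft_torque": the same for the moment, N m; "finger_gap": finger opening in mm; "grip_force": force on a finger pad.
Only numpy, scipy, OpenCV 4.12 (cv2) and the standard library are available. Lean on these libraries where they do the work, as an engineer would, in place of code of your own. Each camera call takes 0.05 s, during which the arm holds its last target. There are 200 camera calls.

### The job

First wind the handwheel clockwise by its crank until the back-stop touches the gearbox housing, without shoving the housing along. Then lay the steel wedge flat on the plate and push it, thin end first, in between the feet under the housing's edge opposite the stop, until the two feet there are just off the plate, by about 3 mm. Finish while still holding the wedge there in the gripper, the housing resting on it and on its other two feet, backed up by the stop; leave the socket, bearing and flat bar alone.

Things in the scene. Friction and masses are not known exactly. Their poses are not given: they have to be found in the camera images.
- fixture: Fixed fixture: bare steel plate 160 x 460 x 12 mm on the bench, long side along its y. Origin on the underside, 20 mm in -y of its middle; z up; plate top at z = 12 mm, y from -210 to 250 mm. At the +y end a grey rack box (70 x 70 mm, centre at y = 170 mm, top at z = 72 mm) carries the handwheel. The -y end is empty: the wedge comes in from there.
- wheel_axis (a point): Point on the upright axis of the handwheel (spoked steel wheel, rim 108 mm across), 84 mm above the bench. It is fixed to the fixture at x = 0, y = 170 mm. The wheel's top is 88 mm above the bench.
- crank_grip (a point): Grip point of the crank: an upright black plastic handle 20 mm in diameter and 42 mm high on the wheel's rim, 48 mm from the wheel's axis; it spins freely on its own axis. This point is on the handle's axis, 24 mm above its foot, 112 mm above the bench; the handle's top is 130 mm above the bench.
- wheel (a joint): Angle of the handwheel (rad). Grows clockwise seen from above, 0 to 7.5; each rad moves the back-stop 10 mm towards the housing (fixture -y). Starts between 0 and 1.5. It stays where it is left (friction about 0.16 N m, 3.5 N at the crank) and cannot be pushed back through the stop.
- stop_face (a point): Middle of the flat face (60 mm wide in the fixture's x, 32 mm high, its lower edge 1 mm above the plate) of the steel back-stop that looks to the fixture's -y, 13 mm above the plate. It moves along the fixture's y at x = 0 and meets the edge of the housing's flange.
- housing: Loose aluminium gearbox housing, 0.8 kg. Origin at sole level, in the middle; axes along the fixture's within 0.03 rad. Flange 130 (x) x 110 (y) x 10 mm, underside 8 mm above the soles, edges at y = -55 (wedge side), +55 mm (stop side). Four feet 24 x 20 mm at its corners, flush with the y edges, x = +-53 mm: between them a gap 82 mm wide, 8 mm high. Top at 74 mm; shaft stub to x = -88 mm.
- near_feet (a point): Point of the housing at sole level, in the middle of its wedge-side edge (housing x = 0, y = -55 mm), midway between the two feet to be lifted: its height above the plate is their lift.
- far_feet (a point): Point of the housing at sole level, in the middle of its stop-side edge (housing x = 0, y = +55 mm), midway between the two feet that stay on the plate.
- wedge: Loose steel wedge, 0.4 kg, 30 mm wide (x), 120 mm long (y). Origin in the middle of its underside. The thin end, y = +60 mm, is 4 mm thick; the top slopes up by 1 in 5 to 20 mm at y = -20 mm; from y = -20 to -60 mm it is a block 40 mm high to grip across its 30 mm width. Starts flat on the bench, thin end roughly towards +y.
- parallel: Plain flat steel bar 30 x 120 x 20 mm lying on the bench beside the wedge, no slope: not used. Origin in the middle of its underside, long side along y.
- socket: Wrench socket, 26 mm in diameter, 36 mm high, standing on the fixture's plate beside the stop. Not used. Origin under its middle.
- bearing: Ball bearing ring, 33 mm in diameter, 11 mm high, lying on the fixture's plate beside the stop. Not used. Origin under its middle.
Not all that is in view belongs to the job. Leave any purple look-alike of the wedge alone.

How it is judged (in metres and radians):
On the way, in this order (a step that is already met when the one before it is completed fails the run):
1. the back-stop touches the housing while its feet all stand on the plate (contact force between stop and housing above 0.3 N and z of near_feet in the frame of fixture below 0.013 m), for 0.1 s.
2. the wedge has lifted the near feet off the plate (z of near_feet in the frame of fixture above 0.0133 m and contact force between wedge and housing above 0.5 N), for 0.2 s.
At the end, for the whole second after the job is handed in: Held 1 s, fingers on the wedge over 2 N: wedge-side feet 1.5-5.2 mm up, stop-side feet within 1.2 mm of the plate, wedge flat on it (2.5 mm, 0.05 rad), carrying over 1 N, gripper off the housing, stop within 3 mm of the flange, housing at rest (z of near_feet in the frame of fixture between 0.0135 and 0.0172 m and z of far_feet in the frame of fixture below 0.0132 m and contact force between wedge and housing above 1 N and contact force between the fingers and wedge above 2 N and contact force between each of the arm, the fingers and housing below 0.3 N and z of wedge in the frame of fixture below 0.0145 m and angle between wedge's own z axis and vertical below 0.05 rad and y of stop_face in the frame of housing below 0.058 m and linear speed of housing below 0.01 m/s); the arm keeps its last pose, push and grip.
It fails at once if the housing was shoved more than 12 mm from where it stood (distance of housing from where it was at the start of the episode above 0.012 m).
It fails at once if the housing was lifted high or tipped (angle between housing's own z axis and vertical above 0.12 rad).
It fails at once if a thing that is not used was moved more than 30 mm (distance of any of parallel, socket, bearing from where it was at the start of the episode above 0.03 m).
It also fails if it takes over 61 s, if anything falls off the work surface, if the arm or the gripper's body presses on something with over 40 N, if the wrist force passes 120 N, or if a joint passes its speed limit or range.

## Working session

There is one attempt and no reset: what is moved stays moved. The work goes in short steps, Python scripts to look and compute and a tool call to move; the robot and the scene stay as the last step left them, time stands still between calls to the robot, and variables do not carry over. Pictures are saved under pics/ and viewed, at most 10 in all, crops included, and the job is handed in when it is done.

Besides the shell and the picture viewer there is one more tool, called after "Request:" by a JSON object that holds its "fn" and its "kwargs". drive_tool: Moves the arm, as the interface text tells. Its arguments: {"type":"object","properties":{"steps":{"type":"array","items":{"type":"object","properties":{"claw":{"type":"number"},"translation":{"type":"array","items":{"type":"number"}},"twist":{"type":"number"}}}},"squeeze":{"type":"number"}},"required":["steps"]}

```bash
mkdir -p pics; ls; cat > h.py <<'E'
import numpy as np, cv2
from cell import arm, imaging
def snap(n,f=None):
    s=imaging.snapshot(n); 
    if f: cv2.imwrite(f'pics/{f}.png',s['img'][:,:,::-1])
    return s
def ray(s,u,v,fish=False):
    f=s['img'].shape[0]/2/np.tan(np.radians(s['fov_y'])/2)
    x,y=u-s['cx'],v-s['cy']
    if fish:
        r=np.hypot(x,y)+1e-9;t=r/f;d=np.array([x/r*np.sin(t),y/r*np.sin(t),np.cos(t)])
    else: d=np.array([x/f,y/f,1.])
    T=np.array(s['cam_to_world']);d=T[:3,:3]@d
    return T[:3,3],d/np.linalg.norm(d)
def onz(s,u,v,z,fish=False):
    o,d=ray(s,u,v,fish);return o+d*(z-o[2])/d[2]
def tri(rs):
    A=np.zeros((3,3));b=np.zeros(3)
    for o,d in rs:
        P=np.eye(3)-np.outer(d,d);A+=P;b+=P@o
    p=np.linalg.solve(A,b)
    return p,[np.linalg.norm((np.eye(3)-np.outer(d,d))@(p-o)) for o,d in rs]
E
python3 - <<'E'
from h import *
np.set_printoptions(precision=3,suppress=True)
for n in('scene','top','wrist'):
    s=snap(n,n+'0');print(n,s['fov_y'],s['cx'],s['cy'],np.array(s['cam_to_world']))
print(arm.state())
E
```

```text
pics
scene 49.957165906800704 320.7856163680399 197.37460384963305 [[ -0.794   0.432  -0.429 846.774]
 [  0.608   0.586  -0.536 442.276]
 [  0.02   -0.686  -0.727 826.77 ]
 [  0.      0.      0.      1.   ]]
top 55.29534872912685 319.05491932572613 198.79876326147303 [[   0.007   -0.987    0.161  284.912]
 [  -1.      -0.003    0.022 -109.032]
 [  -0.021   -0.161   -0.987  956.368]
 [   0.       0.       0.       1.   ]]
wrist 65.70646984690485 320.5796663911951 198.48994796593834 [[  0.404   0.87    0.284 197.84 ]
 [  0.915  -0.383  -0.128 649.885]
 [ -0.003   0.312  -0.95  383.409]
 [  0.      0.      0.      1.   ]]
{'clock': 0.15, 'joint_positions': array([ 1.119,  0.265,  1.605,  0.   ,  1.274, -0.037]), 'joint_vel': array([-0.   , -0.002, -0.006,  0.001,  0.   ,  0.001]), 'joint_torque': array([ -0.001, -50.285, -35.747,   0.073,   0.025,  -0.   ]), 'tcp_pos': array([271.764, 617.271, 237.681]), 'tool_rot': array([[-0.915,  0.403, -0.001],
       [ 0.403,  0.915, -0.002],
       [ 0.   , -0.002, -1.   ]]), 'ft_force': array([ 0.364,  0.609, -1.231]), 'ft_torque': array([ 0.026, -0.002, -0.021]), 'grip_force': 0.0, 'finger_gap': 88.02982910777683}
```

View pics/scene0.png

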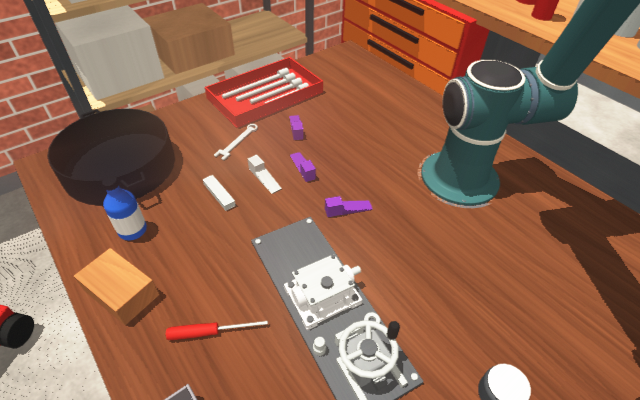

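View pics/top0.png

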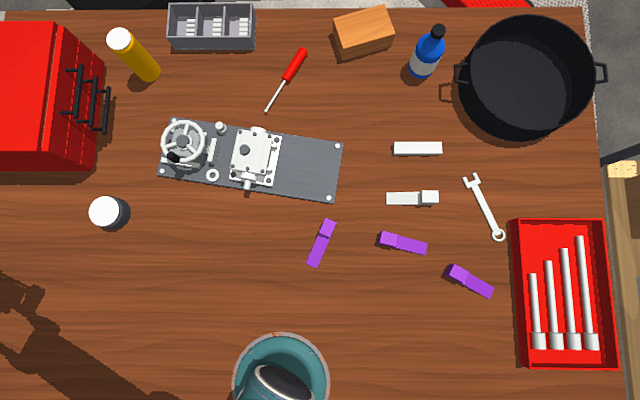

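Scene view: the plate runs from (280,230) to (400,400), the wheel is at (368,348), the crank at (393,328) and the white wedge at (264,173). Top view: the wheel is at (183,140), the crank at (174,157), the housing at (255,157), the wedge at (412,198) with its block to the right, and the bar at (418,148). Next I'll enlarge crops.

```bash
python3 - <<'E'
import cv2,numpy as np
t=cv2.imread('pics/top0.png');s=cv2.imread('pics/scene0.png')
cv2.imwrite('pics/c1.png',cv2.resize(t[105:215,150:350],None,fx=4,fy=4,interpolation=2))
a=cv2.resize(s[215:400,245:430],None,fx=3.2,fy=3.2,interpolation=2)
cv2.imwrite('pics/c2.png',a)
E
```

```text
(no output)
```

View pics/c1.png

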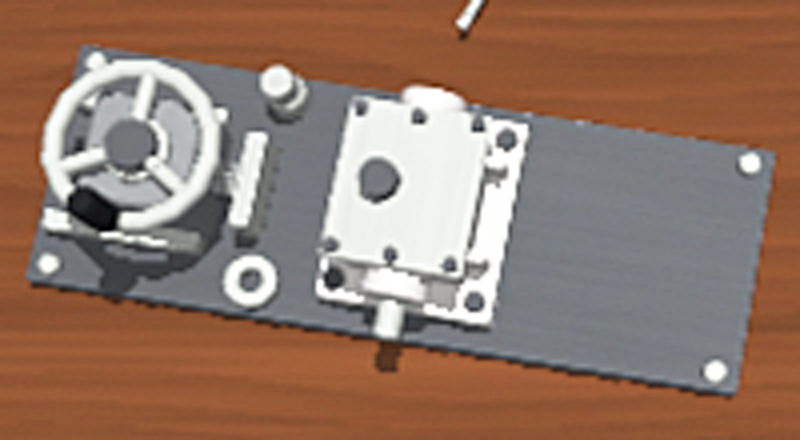

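View pics/c2.png

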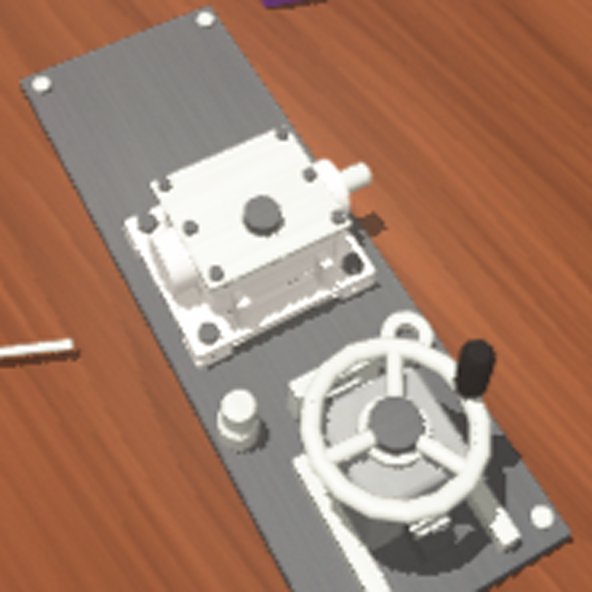

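The top crop shows plate corners (85,45), (775,152), (737,395) and (28,283), hub (132,145), handle (93,207), and flange corners (530,122) and (492,327). The scene crop shows the handle top at (478,350) and the hub at (399,423).

```bash
python3 - <<'E'
from h import *
np.set_printoptions(precision=1,suppress=True)
t=snap('top');s=snap('scene')
c1=lambda p:((p[0]+.5)/4-.5+150,(p[1]+.5)/4-.5+105)
c2=lambda p:((p[0]+.5)/3.2-.5+245,(p[1]+.5)/3.2-.5+215)
T=lambda p,z:onz(t,*c1(p),z); S=lambda p,z:onz(s,*c2(p),z)
C=[T(p,12) for p in[(85,45),(775,152),(737,395),(28,283)]]
print('corners',*C,[np.linalg.norm(C[i]-C[(i+1)%4]) for i in range(4)])
d=(C[0]+C[3]-C[1]-C[2])[:2];yaw=np.arctan2(-d[0],d[1]);print('yaw',yaw)
m=sum(C)/4;ey=np.array([-np.sin(yaw),np.cos(yaw)]);ex=np.array([ey[1],-ey[0]])
o=m[:2]-20*ey;print('mid',m,'origin',o,'wheel axis',o+170*ey)
loc=lambda p:np.array([(p[:2]-o)@ex,(p[:2]-o)@ey])
print('scene corners loc (21,80),(212,8),(572,540)',*[loc(S(p,12)) for p in[(21,80),(212,8),(572,540)]])
def two(a,b,n):
    p,r=tri([ray(t,*c1(a)),ray(s,*c2(b))]);print(n,p,r,loc(p));return p
two((131,144),(399,423),'hub');two((93,207),(474,366),'handle mid')
two((530,122),(128,228),'flangeWL?');two((750,162),(41,84),'screw');two((715,371),(205,18),'screw')
two((379,180),(263,214),'cap')
for p in[(530,122),(492,327),(317,297)]:print('flange',loc(T(p,30)))
for p in[(267,135),(254,230)]:print('stop',loc(T(p,45)))
# handle by dark mask
for n,I,box in(('top',t,(160,140,190,170)),('scene',s,(380,310,410,345))):
    g=I['img'].max(2).astype(np.uint8);x0,y0,x1,y1=box
    k=(g[y0:y1,x0:x1]<35).astype(np.uint8);nn,l,st,ce=cv2.connectedComponentsWithStats(k);i=1+st[1:,4].argmax();print(n,st[i],ce[i]+[x0,y0]);
# wedge & bar
for n,I,boxes in(('top',t,[(380,185,445,212),(385,135,450,160)]),('scene',s,[(240,150,290,200),(195,170,240,215)])):
    for x0,y0,x1,y1 in boxes:
        im=I['img'][y0:y1,x0:x1].astype(int);k=((im.max(2)-im.min(2)<40)&(im.max(2)>90)).astype(np.uint8)
        c=max(cv2.findContours(k,0,1)[0],key=cv2.contourArea);r=cv2.boxPoints(cv2.minAreaRect(c))+[x0,y0]
        print(n,r,*[onz(I,*q,0 if n=='scene' else 20)for q in r])
a=cv2.resize(t['img'][180:215,375:450],None,fx=8,fy=8,interpolation=2)
b=cv2.resize(s['img'][150:200,240:290],None,fx=6,fy=6,interpolation=2)
v=np.zeros((590,600,3),np.uint8);v[:280]=a;v[285:585,:300]=b;cv2.imwrite('pics/c3.png',v[:,:,::-1])
E
```

```text
corners [658.2 301.6  12. ] [ 585.5 -149.8   12. ] [ 427.8 -125.5   12. ] [498.5 327.2  12. ] [np.float64(457.2562181588671), np.float64(159.54326597771845), np.float64(458.20955244753065), np.float64(161.7342826377062)]
yaw -0.15744341274760995
mid [542.5  88.4  12. ] origin [539.4  68.6] wheel axis [566.  236.5]
scene corners loc (21,80),(212,8),(572,540) [  77.5 -205.5] [ -80.9 -202.5] [-78.3 255.3]
hub [565.4 238.7  86.4] [np.float64(2.0128927710303435), np.float64(2.012892771030361)] [ -1.  172.1]
handle mid [519.6 247.2 113. ] [np.float64(1.2656457490472506), np.float64(1.2656457490472388)] [-47.5 173.3]
flangeWL? [598.    9.4  24.7] [np.float64(4.234073080662226), np.float64(4.234073080662192)] [ 67.2 -49.3]
screw [ 576.2 -132.6   16.4] [np.float64(1.5385864861864142), np.float64(1.5385864861864262)] [  68. -193.]
screw [ 441.4 -111.    17.1] [np.float64(1.0083265624450528), np.float64(1.0083265624452993)] [ -68.6 -192.8]
cap [543.1  88.   88.6] [np.float64(1.1403350771419312), np.float64(1.1403350771419527)] [ 0.6 19.8]
flange [ 69.2 -52.5]
flange [-64.7 -52.9]
flange [-63.4  58.6]
stop [ 30.4 105.9]
stop [-30.8 101.3]
top [ 7 13 13 10 65] [173.7 157.8]Traceback (most recent call last):
  File "<stdin>", line 24, in <module>
ValueError: attempt to get argmax of an empty sequence
```

```bash
python3 - <<'E'
from h import *
np.set_printoptions(precision=1,suppress=True)
t=snap('top');s=snap('scene')
for n,I,boxes in(('top',t,[(380,185,445,212),(385,135,450,160)]),('scene',s,[(240,150,290,200),(195,170,240,215)])):
    for x0,y0,x1,y1 in boxes:
        im=I['img'][y0:y1,x0:x1].astype(int);k=((im.max(2)-im.min(2)<40)&(im.max(2)>90)).astype(np.uint8)
        c=max(cv2.findContours(k,0,1)[0],key=cv2.contourArea);r=cv2.boxPoints(cv2.minAreaRect(c))+[x0,y0]
        print(n,r.tolist(),*[onz(I,*q,20)for q in r])
a=cv2.resize(t['img'][180:215,375:450],None,fx=8,fy=8,interpolation=2)
b=cv2.resize(s['img'][150:200,240:290],None,fx=6,fy=6,interpolation=2)
v=np.zeros((590,600,3),np.uint8);v[:280]=a;v[285:585,:300]=b;cv2.imwrite('pics/c3.png',v[:,:,::-1])
E
```

```text
top [[386.0, 203.99999618530273], [386.0, 189.99999904632568], [437.99999237060547, 190.0], [437.99999237060547, 203.99999618530273]] [ 425.5 -254.1   20. ] [ 460.7 -254.9   20. ] [ 461.  -383.3   20. ] [ 425.9 -381.8   20. ]
top [[394.0, 142.0], [442.0, 142.0], [442.0, 154.0], [394.0, 154.0]] [ 584.6 -277.7   20. ] [ 584.6 -398.7   20. ] [ 553.2 -397.3   20. ] [ 553.1 -277.    20. ]
scene [[243.18032836914062, 162.0163917541504], [254.88524627685547, 152.2622947692871], [283.2459030151367, 186.29508590698242], [271.5409851074219, 196.0491828918457]] [ 463.  -387.9   20. ] [ 415.  -404.2   20. ] [ 426.6 -242.9   20. ] [ 470.8 -231.3   20. ]
scene [[200.876238822937, 180.73762130737305], [211.27722930908203, 172.22772216796875], [236.94059371948242, 203.59405899047852], [226.53960418701172, 212.1039581298828]] [ 591.1 -389.7   20. ] [ 553.5 -403.    20. ] [ 555.6 -261.    20. ] [ 590.7 -251.3   20. ]
```

View pics/c3.png

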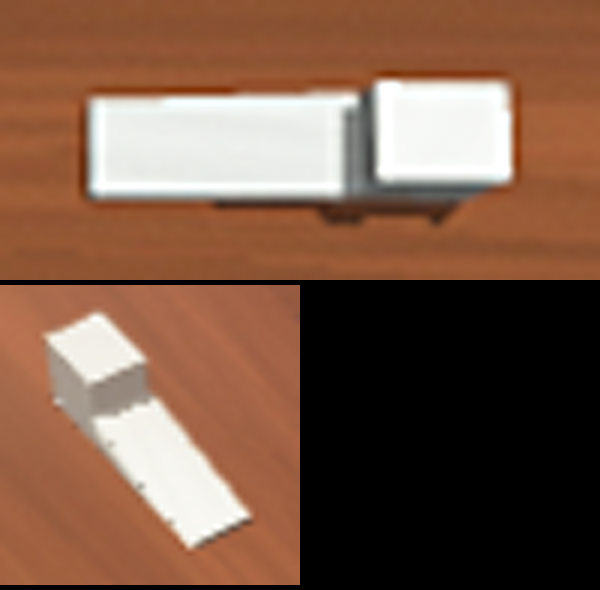

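The crop shows the wedge: block top corners (375,80), (513,82), (513,185), (375,180) in the top view and (46,52), (97,29), (148,75), (88,97) in the scene part. The thin end runs (88,97)–(88,197), towards +y.

```bash
python3 - <<'E'
from h import *
np.set_printoptions(precision=1,suppress=True)
t=snap('top');s=snap('scene')
A=lambda p:ray(t,(p[0]+.5)/8-.5+375,(p[1]+.5)/8-.5+180)
B=lambda p:ray(s,(p[0]+.5)/6-.5+240,(p[1]+.5)/6-.5+150)
P=[]
for a,b in [((513,82),(46,52)),((513,185),(97,29)),((375,180),(148,75)),((375,80),(88,97)),((88,97),(190,263)),((88,197),(250,231))]:
    p,r=tri([A(a),B(b)]);print(p,r[0]);P.append(p)
print('block mid',sum(P[:4])/4,'tip mid',(P[4]+P[5])/2)
d=(P[4]+P[5])/2-(P[0]+P[1])/2;print('yaw',np.degrees(np.arctan2(-d[0],d[1])),np.linalg.norm(d[:2]))
R=arm.state()['tool_rot'];h=np.array([520,247.2,0]);print(R, R.T@(h-arm.state()['tcp_pos']))
E
```

```text
[ 456.2 -377.8   38.6] 2.3168402739816796
[ 426.5 -378.7   35.8] 0.33212768139379595
[ 426.7 -335.7   38.9] 1.309035770759468
[ 457.3 -336.5   41.2] 0.9642991877551069
[ 458.7 -255.5    2.5] 1.2070359913806916
[ 426.8 -254.9    3.8] 0.8594199526737198
block mid [ 441.7 -357.2   38.6] tip mid [ 442.7 -255.2    3.2]
yaw -0.6331495447083345 123.07816617754536
[[-0.9  0.4 -0. ]
 [ 0.4  0.9 -0. ]
 [-0.  -0.  -1. ]] [-376.3 -239.1  238.7]
```

Request:
{"fn": "drive_tool", "kwargs": {"steps": [{"translation": [-26,-16.5,5],"twist": -23.8,"claw": 0.5},{"translation": [-26,-16.5,5],"twist": -23.8,"claw": 0.5},{"translation": [-26,-16.5,5],"twist": -23.8,"claw": 0.5},{"translation": [-26,-16.5,5],"twist": -23.8,"claw": 0.5},{"translation": [-26,-16.5,5],"twist": -23.8,"claw": 0.5},{"translation": [-26,-16.5,5],"twist": -23.8,"claw": 0.5},{"translation": [-26,-16.5,5],"twist": -23.8,"claw": 0.5},{"translation": [-26,-16.5,5],"twist": -23.8,"claw": 0.5}]}}

```text
clock: 1.12
tcp_pos: [445.0, 358.2, 188.0]
tool_rot: [[-1.0, 0.001, 0.0], [0.001, 1.0, -0.002], [-0.0, -0.002, -1.0]]
ft_force: [-0.2, 0.1, -0.4]
finger_gap: 44.4
grip_force: 0.0
```

Request:
{"fn": "drive_tool", "kwargs": {"steps": [{"translation": [-7.5,-11.1,3],"twist": 0,"claw": 0.5},{"translation": [-7.5,-11.1,3],"twist": 0,"claw": 0.5},{"translation": [-7.5,-11.1,3],"twist": 0,"claw": 0.5},{"translation": [-7.5,-11.1,3],"twist": 0,"claw": 0.5},{"translation": [-7.5,-11.1,3],"twist": 0,"claw": 0.5}]}}

```text
clock: 1.53
tcp_pos: [519.5, 248.2, 157.8]
tool_rot: [[-1.0, 0.004, -0.001], [0.004, 1.0, -0.001], [0.001, -0.001, -1.0]]
ft_force: [-0.2, 0.2, 0.9]
finger_gap: 44.1
grip_force: 0.0
```

```bash
python3 - <<'E'
from h import *
np.set_printoptions(precision=1,suppress=True)
w=snap('wrist','w1');print(arm.state()['tcp_pos'],w['fov_y'])
f=200/np.tan(np.radians(w['fov_y'])/2);T=np.array(w['cam_to_world'])
for p in [(520,247,130),(520,247,88),(566,238,88)]:
    c=T[:3,:3].T@(np.array(p)-T[:3,3]);r=np.hypot(c[0],c[1]);k=f*np.arctan2(r,c[2])/r;print(p,w['cx']+c[0]*k,w['cy']+c[1]*k)
E
```

```text
[518.9 250.  158.4] 65.70646984690485
(520, 247, 130) 319.3762389949935 236.0683590383702
(520, 247, 88) 319.6875632685139 212.15507681753755
(566, 238, 88) 308.79516540148103 265.65473392116826
```

View pics/w1.png

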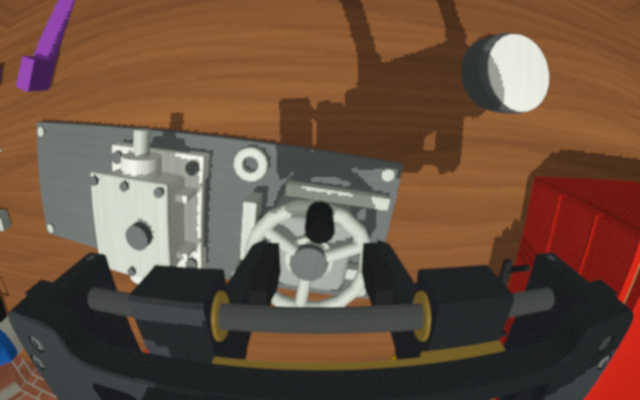

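The wrist view shows the handle at (320,222) and the hub at (308,264), as predicted. Descending to grip.

Request:
{"fn": "drive_tool", "kwargs": {"squeeze": 30, "steps": [{"translation": [0,-0.2,3],"twist": 0,"claw": 0.5},{"translation": [0,-0.2,5],"twist": 0,"claw": 0.5},{"translation": [0,-0.2,6.4],"twist": 0,"claw": 0.5},{"translation": [0,-0.2,6.4],"twist": 0,"claw": 0.5},{"translation": [0,-0.2,6.4],"twist": 0,"claw": 0},{"translation": [0,-0.2,6.4],"twist": 0,"claw": 0},{"translation": [0,-0.2,6.4],"twist": 0,"claw": 0},{"translation": [0,-0.2,6.4],"twist": 0,"claw": 0}]}}

```text
clock: 2.25
tcp_pos: [519.5, 249.3, 96.4]
tool_rot: [[-1.0, -0.002, 0.002], [-0.002, 1.0, -0.0], [-0.002, -0.0, -1.0]]
ft_force: [0.9, -1.3, 2.6]
finger_gap: 19.5
grip_force: 9.9
```

```bash
cat > circ.py <<'E'
import numpy as np,sys
a0=float(sys.argv[1]);st=float(sys.argv[2]);n=int(sys.argv[3])
f=lambda a:48*np.array([-np.cos(a),np.sin(a)])/10
for i in range(1,n+1): print(np.round(f(a0-st*i)-f(a0),2))
E
python3 circ.py 2.93 .25 8; python3 circ.py .93 .25 8; python3 -c "
from h import *;print(arm.state()['tcp_pos'],arm.state()['grip_force'],arm.state()['ft_force'])"
```

```text
[-0.4   1.13]
[-1.06  2.13]
[-1.95  2.93]
[-3.01  3.49]
[-4.17  3.76]
[-5.37  3.74]
[-6.52  3.43]
[-7.56  2.84]
[-0.86 -0.83]
[-1.49 -1.85]
[-1.85 -2.99]
[-1.92 -4.18]
[-1.69 -5.36]
[-1.17 -6.44]
[-0.41 -7.36]
[ 0.57 -8.06]
[519.45406109 249.29878293  96.43244274] 9.885284188203514 [ 0.87110829 -1.34730734  2.64074806]
```

Request:
{"fn": "drive_tool", "kwargs": {"squeeze": 30, "steps": [{"translation": [-0.4,1.13,0],"twist": 0,"claw": 0},{"translation": [-1.06,2.13,0],"twist": 0,"claw": 0},{"translation": [-1.95,2.93,0],"twist": 0,"claw": 0},{"translation": [-3.0,3.49,0],"twist": 0,"claw": 0}]}}

```text
clock: 2.58
tcp_pos: [549.3, 283.3, 96.3]
tool_rot: [[-1.0, -0.002, 0.001], [-0.002, 1.0, -0.002], [-0.001, -0.002, -1.0]]
ft_force: [-0.7, -10.9, 6.6]
finger_gap: 19.1
grip_force: 30.0
```

Request:
{"fn": "drive_tool", "kwargs": {"steps": [{"translation": [-1.16,0.2,0],"twist": 0,"claw": 0},{"translation": [-2.36,0.15,0],"twist": 0,"claw": 0},{"translation": [-3.51,-0.16,0],"twist": 0,"claw": 0},{"translation": [-4.55,-0.75,0],"twist": 0,"claw": 0},{"translation": [-5.41,-1.58,0],"twist": 0,"claw": 0},{"translation": [-6.04,-2.6,0],"twist": 0,"claw": 0},{"translation": [-6.4,-3.74,0],"twist": 0,"claw": 0},{"translation": [-6.47,-4.93,0],"twist": 0,"claw": 0}]}}

```text
clock: 3.25
tcp_pos: [614.2, 236.4, 96.4]
tool_rot: [[-1.0, -0.0, 0.001], [-0.0, 1.0, 0.003], [-0.001, 0.003, -1.0]]
ft_force: [-4.0, 4.9, 5.1]
finger_gap: 18.7
grip_force: 30.0
```

Request:
{"fn": "drive_tool", "kwargs": {"steps": [{"translation": [0.23,-1.18,0],"twist": 0,"claw": 0},{"translation": [0.75,-2.26,0],"twist": 0,"claw": 0},{"translation": [1.51,-3.18,0],"twist": 0,"claw": 0},{"translation": [1.51,-3.18,0],"twist": 0,"claw": 0}]}}

```text
clock: 3.58
tcp_pos: [598.1, 202.1, 96.4]
tool_rot: [[-1.0, 0.0, 0.002], [0.0, 1.0, 0.001], [-0.002, 0.001, -1.0]]
ft_force: [-2.1, 0.1, 6.9]
finger_gap: 19.0
grip_force: 30.0
```

```bash
python3 - <<'E'
from h import *
np.set_printoptions(precision=1,suppress=True)
t=snap('top');s=snap('scene');w=snap('wrist');print(arm.state()['tcp_pos'],arm.state()['ft_force'])
R=lambda im,f:cv2.resize(im,None,fx=f,fy=f,interpolation=2)
v=np.zeros((600,800,3),np.uint8)
v[:280,:400]=R(t['img'][120:190,190:290],4)
v[:300,400:]=R(s['img'][250:350,280:413],3)[:300,:400] if 0 else 0
b=R(s['img'][245:345,275:400],3);v[:300,410:785]=b
b=R(w['img'][100:300,:300],1.5);v[300:600,:450]=b
cv2.imwrite('pics/g1.png',v[:,:,::-1])
E
```

```text
[598.1 202.2  96.4] [-3.1 -0.3  7.3]
```

View pics/g1.png

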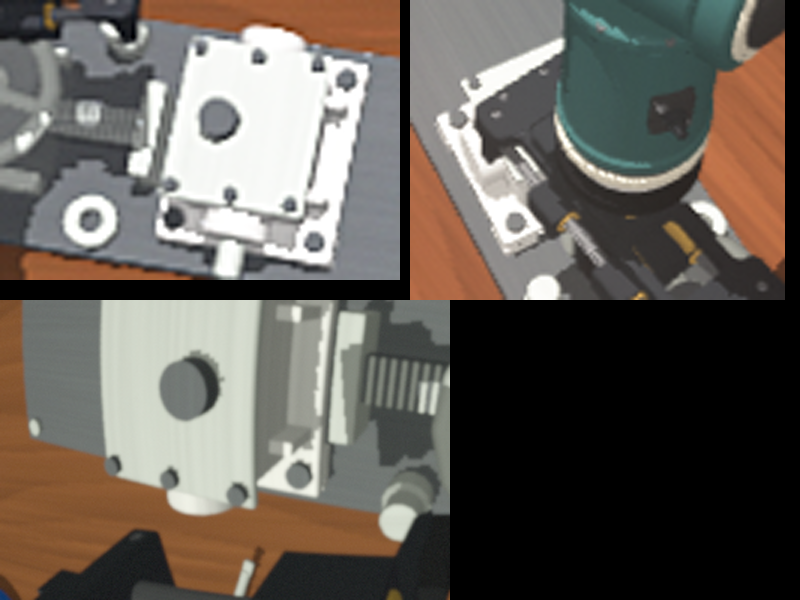

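Wrist part: flange edge from display (333,310) to (320,490), stop's left edge from (339,312) to (331,442), leaving a gap of a few mm. Measuring it now.

```bash
python3 - <<'E'
from h import *
np.set_printoptions(precision=1,suppress=True)
t=snap('top');w=snap('wrist')
yaw=-.1574;ey=np.array([-np.sin(yaw),np.cos(yaw)]);ex=np.array([ey[1],-ey[0]]);o=np.array([539.5,70])
loc=lambda p:np.array([(p[:2]-o)@ex,(p[:2]-o)@ey])
W=lambda p,z:loc(onz(w,p[0]/1.5,(p[1]-300)/1.5+100,z,True))
T=lambda p,z:loc(onz(t,p[0]/4+190,p[1]/4+120,z))
print('flange w',W((333,310),30),W((320,490),30),'t',T((157,237),30),T((368,65),30),T((330,265),30))
for z in (13,45):print('stop w',z,W((339,312),z),W((331,442),z),W((364,442),z),'t',T((167,85),z),T((155,185),z))
v=cv2.resize(w['img'][95:200,190:265],None,fx=8,fy=8,interpolation=2)[:600];
vt=cv2.resize(t['img'][130:185,215:250],None,fx=8,fy=8,interpolation=2)
q=np.zeros((600,800,3),np.uint8);q[:,:v.shape[1]][:v.shape[0]]=v[:,:600] if v.shape[1]>600 else v
cv2.imwrite('pics/g2.png',cv2.hconcat([v[:600,:400],np.vstack([vt,np.zeros((160,280,3),np.uint8)])])[:,:,::-1])
E
```

```text
flange w [-29.7  59. ] [62.1 58.7] t [-64.1  56.1] [ 66.3 -54.1] [-64.4 -53.9]
stop w 13 [-27.9  56.9] [41.1 58.5] [38.2 76.9] t [38.1 74.8] [-28.2  69.2]
stop w 45 [-30.   66.6] [29.4 68. ] [26.9 83.8] t [29.2 64.9] [-34.8  59.5]
```

View pics/g2.png

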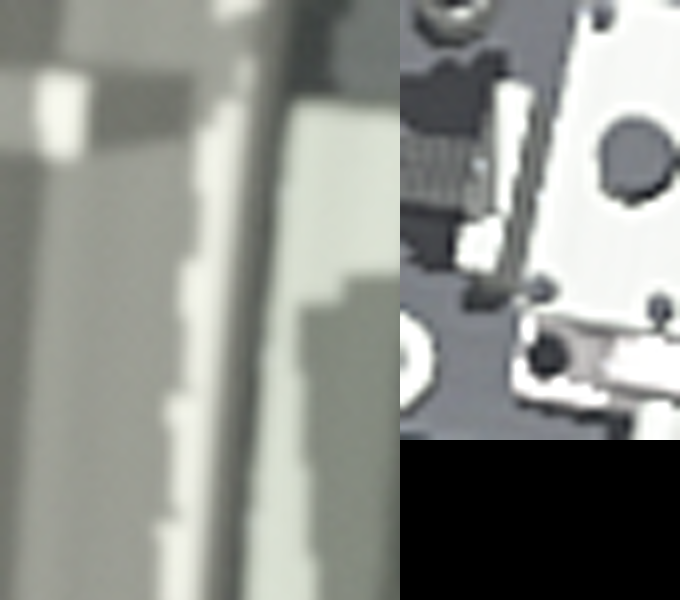

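The crops show a gap of 6–9 mm between the flange edge and the stop. Advancing 0.55 rad and measuring again.

```bash
python3 circ.py -.82 .11 10
```

```text
[ 0.41 -0.34]
[ 0.84 -0.63]
[ 1.31 -0.87]
[ 1.81 -1.06]
[ 2.32 -1.19]
[ 2.84 -1.27]
[ 3.37 -1.29]
[ 3.89 -1.25]
[ 4.41 -1.15]
[ 4.92 -1.  ]
```

Request:
{"fn": "drive_tool", "kwargs": {"steps": [{"translation": [0.41,-0.34,0],"twist": 0,"claw": 0},{"translation": [0.84,-0.63,0],"twist": 0,"claw": 0},{"translation": [1.31,-0.87,0],"twist": 0,"claw": 0},{"translation": [1.81,-1.06,0],"twist": 0,"claw": 0},{"translation": [2.32,-1.19,0],"twist": 0,"claw": 0},{"translation": [2.32,-1.19,0],"twist": 0,"claw": 0}]}}

```text
clock: 4.33
tcp_pos: [575.6, 191.0, 96.4]
tool_rot: [[-1.0, -0.001, 0.003], [-0.001, 1.0, 0.001], [-0.003, 0.001, -1.0]]
ft_force: [0.5, 1.8, 6.8]
finger_gap: 19.1
grip_force: 30.0
```

```bash
python3 - <<'E'
from h import *
t=snap('top');w=snap('wrist');print(arm.state()['tcp_pos'],arm.state()['ft_force'])
cv2.imwrite('pics/wb.png',w['img'][:,:,::-1]);np.save('wbT.npy',w['cam_to_world'])
v=cv2.resize(w['img'][80:230,150:300],None,fx=4,fy=4,interpolation=2)
vt=cv2.resize(t['img'][130:205,215:240],None,fx=8,fy=8,interpolation=2)
cv2.imwrite('pics/g3.png',cv2.hconcat([v,vt])[:,:,::-1])
E
```

```text
[575.66159077 190.95001195  96.35568899] [-0.32036404  2.29925219  7.64539965]
```

View pics/g3.png

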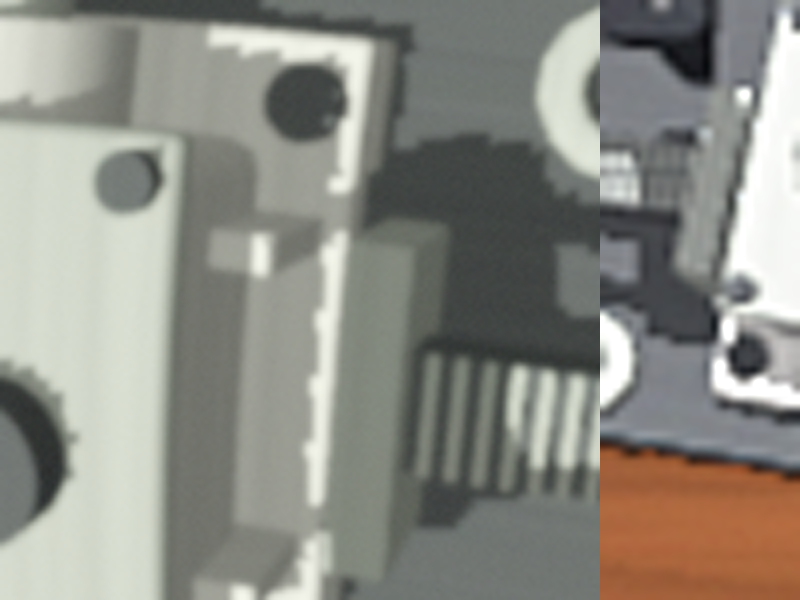

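Flange top edge runs (378,45) to (330,520). The stop's top-left edge runs (354,235) to (330,570), nearly touching.

```bash
python3 - <<'E'
from h import *
np.set_printoptions(precision=1,suppress=True)
w=snap('wrist')
yaw=-.1574;ey=np.array([-np.sin(yaw),np.cos(yaw)]);ex=np.array([ey[1],-ey[0]]);o=np.array([539.5,70])
loc=lambda p:np.array([(p[:2]-o)@ex,(p[:2]-o)@ey])
W=lambda p,z:loc(onz(w,p[0]/4+150,p[1]/4+80,z,True))
for p in[(378,45),(357,180),(330,520)]:print('fl',W(p,30))
for p in[(354,235),(328,570)]:print('st',W(p,45))
g=w['img'].astype(int).sum(2)//3
for r in (104,112,150,170,190,205):print(r,g[r,222:262])
E
```

```text
fl [-62.3  59.5]
fl [-38.5  58.7]
fl [25.2 59.1]
st [-31.2  62.9]
st [28.5 63. ]
104 [ 67  68  68  68  66  68  68  68  67  69  73  82  87  83 127 188 222 227
 211 178 140 121 120 116 108  92  76  72  81  99 112 116 117 118 117 117
 115 116 115 115]
112 [ 70  68  66  67  66  67  68  72  73  79  95 114 162 207 232 238 230 209
 173 136 122 122 121 107  90  80  88 105 111 112 112 114 114 113 113 111
 113 114 113 114]
150 [153 153 155 153 154 152 154 155 173 205 230 234 219 188 153 135 131 130
 129 127 126 128 130 131 131 131 131 132 131 129 120 107  97  96  95  93
  94  92  87  78]
170 [153 153 153 152 153 152 160 190 221 232 222 196 159 136 134 131 129 128
 128 129 129 128 130 132 133 130 130 125 116 101  87  74  69  76  92 113
 121 113  89  70]
190 [152 151 153 163 184 203 221 231 229 210 175 143 132 130 129 131 129 129
 129 130 130 131 131 131 129 129 119 107  92  78  72  74  98 119 125 113
  94  75  75  97]
205 [151 153 151 154 161 177 198 204 184 151 134 133 132 128 130 129 130 130
 131 131 132 131 131 131 127 115 103  96  94  96  95  93  88  78  72  69
  65  63  66  66]
```

```bash
python3 circ.py -1.37 .1 6
```

```text
[ 0.47 -0.07]
[ 0.95 -0.1 ]
[ 1.43 -0.07]
[ 1.91 -0.  ]
[2.37 0.12]
[2.82 0.28]
```

Request:
{"fn": "drive_tool", "kwargs": {"steps": [{"translation": [0.47,-0.07,0],"twist": 0,"claw": 0},{"translation": [0.95,-0.1,0],"twist": 0,"claw": 0},{"translation": [1.43,-0.07,0],"twist": 0,"claw": 0},{"translation": [1.91,0,0],"twist": 0,"claw": 0},{"translation": [1.91,0,0],"twist": 0,"claw": 0}]}}

```text
clock: 4.9
tcp_pos: [557.0, 190.9, 96.4]
tool_rot: [[-1.0, -0.001, 0.004], [-0.001, 1.0, 0.001], [-0.004, 0.001, -1.0]]
ft_force: [1.5, 0.8, 6.7]
finger_gap: 19.3
grip_force: 30.0
```

```bash
cat > trk.py <<'E'
from h import *
np.set_printoptions(precision=1,suppress=True)
w=snap('wrist');print(arm.state()['tcp_pos'],arm.state()['ft_force'])
old=dict(w);old['cam_to_world']=np.load('wbT.npy');A=cv2.imread('pics/wb.png',0);B=cv2.cvtColor(w['img'],cv2.COLOR_RGB2GRAY)
pts=np.array([[181.,125],[226,105],[228,115],[238,170],[240,150],[152,187]],np.float32).reshape(-1,1,2)
q,st,e=cv2.calcOpticalFlowPyrLK(A,B,pts,None,winSize=(15,15),maxLevel=4)
yaw=-.1574;ey=np.array([-np.sin(yaw),np.cos(yaw)]);ex=np.array([ey[1],-ey[0]]);o=np.array([539.5,70])
loc=lambda p:np.array([(p[:2]-o)@ex,(p[:2]-o)@ey])
for p,qq,z,s in zip(pts[:,0],q[:,0],[86,30,30,45,45,88],st):
    print(p,qq,s,loc(onz(old,*p,z,True)),loc(onz(w,*qq,z,True)))
g=B
for r in (140,160,180):print(r)
E
python3 trk.py
```

```text
[557.  190.9  96.4] [1.4 1.2 6.8]
[181. 125.] [182.7 158.4] [1] [-41.7  39.7] [-41.9  39. ]
[226. 105.] [226.7 132. ] [1] [-51.4  47.4] [-50.8  47. ]
[228. 115.] [254.2 134. ] [1] [-44.6  49.7] [-51.9  67.1]
[238. 170.] [212.2 123.7] [1] [-10.2  64.6] [-57.4  40.7]
[240. 150.] [188.9 134. ] [1] [-23.9  64.7] [-48.7  24.3]
[152. 187.] [156.7 218.6] [1] [-4.8 23.2] [-3.9 22.8]
140
160
180
```

Request:
{"fn": "drive_tool", "kwargs": {"steps": [{"translation": [0.23,0.06,0],"twist": 0,"claw": 0},{"translation": [0.46,0.12,0],"twist": 0,"claw": 0},{"translation": [0.69,0.2,0],"twist": 0,"claw": 0},{"translation": [0.69,0.2,0],"twist": 0,"claw": 0}]}}

```text
clock: 5.28
tcp_pos: [550.6, 192.6, 96.4]
tool_rot: [[-1.0, -0.001, 0.005], [-0.001, 1.0, 0.0], [-0.005, 0.0, -1.0]]
ft_force: [4.0, -0.2, 6.2]
finger_gap: 19.0
grip_force: 30.0
```

```bash
python3 trk.py; python3 - <<'E'
from h import *
t=snap('top');w=snap('wrist')
v=cv2.resize(w['img'][80:230,150:300],None,fx=4,fy=4,interpolation=2)
vt=cv2.resize(t['img'][130:205,215:240],None,fx=8,fy=8,interpolation=2)
cv2.imwrite('pics/g4.png',cv2.hconcat([v,vt])[:,:,::-1])
E
```

```text
[550.7 192.5  96.4] [3.1 0.7 5.8]
[181. 125.] [179.  169.1] [1] [-41.7  39.7] [-42.   37.6]
[226. 105.] [222.5 140.5] [1] [-51.4  47.4] [-50.8  45.2]
[228. 115.] [224.5 150. ] [1] [-44.6  49.7] [-44.2  47.3]
[238. 170.] [235.6 205.3] [1] [-10.2  64.6] [-9.7 62.5]
[240. 150.] [189.  144.5] [1] [-23.9  64.7] [-48.   25.6]
[152. 187.] [154.6 228.6] [1] [-4.8 23.2] [-3.4 21.6]
140
160
180
```

View pics/g4.png

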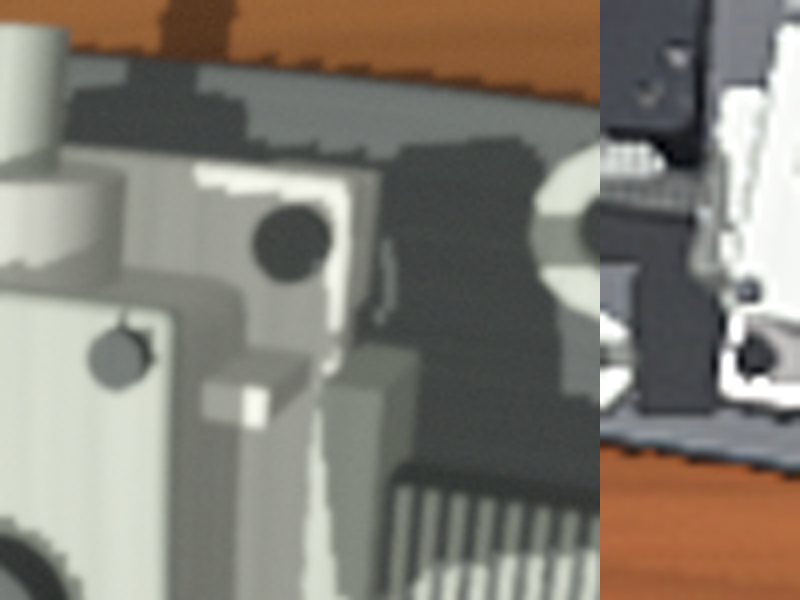

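The housing tracks moved about 2 mm with the stop, and the view shows the stop on the flange: they're in contact. Releasing the crank.

Request:
{"fn": "drive_tool", "kwargs": {"steps": [{"translation": [0.69,0.2,0],"claw": 0.5},{"translation": [0,0,0],"twist": 0,"claw": 0.5},{"translation": [0,0,0],"twist": 0,"claw": 0.5},{"translation": [0,0,-4],"twist": 0,"claw": 0.5},{"translation": [0,0,-8],"twist": 0,"claw": 0.5}]}}

```text
invalid input at $.steps[0]: expected keys claw, translation, twist
```

Good: that first row had a slip (a shift); corrected here.

Request:
{"fn": "drive_tool", "kwargs": {"steps": [{"translation": [0,0,0],"twist": 0,"claw": 0.5},{"translation": [0,0,0],"twist": 0,"claw": 0.5},{"translation": [0,0,0],"twist": 0,"claw": 0.5},{"translation": [0,0,-4],"twist": 0,"claw": 0.5},{"translation": [0,0,-8],"twist": 0,"claw": 0.5},{"translation": [0,-4,-10],"twist": 7,"claw": 0.6},{"translation": [1,-8,-10],"twist": 14,"claw": 0.7}]}}

```text
clock: 6.02
tcp_pos: [543.3, 116.3, 199.9]
tool_rot: [[-0.97, 0.243, 0.009], [0.243, 0.97, 0.001], [-0.009, 0.004, -1.0]]
ft_force: [-0.1, -0.5, 0.3]
finger_gap: 55.3
grip_force: 0.0
```

Request:
{"fn": "drive_tool", "kwargs": {"steps": [{"translation": [-1.2,-32,2],"twist": 56,"claw": 0.7},{"translation": [-1.2,-32,2],"twist": 56,"claw": 0.7},{"translation": [-1.2,-32,2],"twist": 56,"claw": 0.7},{"translation": [-1.2,-32,2],"twist": 56,"claw": 0.7},{"translation": [-1.2,-32,2],"twist": 56,"claw": 0.7},{"translation": [-1.2,-32,2],"twist": 56,"claw": 0.7},{"translation": [-1.2,-32,2],"twist": 56,"claw": 0.7},{"translation": [-1.2,-32,2],"twist": 56,"claw": 0.7}]}}

```text
clock: 6.68
tcp_pos: [471.6, -200.9, 173.4]
tool_rot: [[-0.336, 0.942, -0.003], [0.942, 0.336, -0.0], [0.001, -0.002, -1.0]]
ft_force: [0.2, 1.0, 1.2]
finger_gap: 61.6
grip_force: 0.0
```

```bash
python3 - <<'E'
from h import *
np.set_printoptions(precision=3,suppress=True)
s=arm.state();R=s['tool_rot'];print(s['tcp_pos'],R.T@(np.array([442,-357,110])-s['tcp_pos']),np.degrees(np.arctan2(R[1,0],R[0,0])),s['joint_positions'])
E
```

```text
[ 471.569 -200.881  173.41 ] [-137.183  -80.11    63.493] 109.61641779162248 [-0.451  0.009  2.016 -0.001  1.118 -0.792]
```

Request:
{"fn": "drive_tool", "kwargs": {"steps": [{"translation": [-13.7,-8,5],"twist": 20,"claw": 0.8},{"translation": [-13.7,-8,5],"twist": 20,"claw": 0.8},{"translation": [-13.7,-8,5],"twist": 20,"claw": 0.8},{"translation": [-13.7,-8,5],"twist": 20,"claw": 0.8},{"translation": [-13.7,-8,5],"twist": 20,"claw": 0.8},{"translation": [-13.7,-8,5],"twist": 20,"claw": 0.8}]}}

```text
clock: 7.18
tcp_pos: [443.5, -355.1, 122.4]
tool_rot: [[0.003, 1.0, -0.004], [1.0, -0.003, 0.003], [0.003, -0.004, -1.0]]
ft_force: [0.3, 0.1, 0.7]
finger_gap: 70.5
grip_force: 0.0
```

```bash
python3 - <<'E'
from h import *
np.set_printoptions(precision=2,suppress=True)
w=snap('wrist','w2');s=arm.state();print(s['tcp_pos'],np.degrees(np.arctan2(s['tool_rot'][1,0],s['tool_rot'][0,0])))
f=200/np.tan(np.radians(w['fov_y'])/2);T=np.array(w['cam_to_world'])
def pr(p):
    c=T[:3,:3].T@(np.array(p,float)-T[:3,3]);r=np.hypot(c[0],c[1]);k=f*np.arctan2(r,c[2])/r;return np.array([w['cx']+c[0]*k,w['cy']+c[1]*k])
for p in[(427,-337,40),(457,-337,40),(427,-377,40),(457,-377,40),(427,-257,4),(457,-257,4)]:print(p,pr(p))
im=w['img'].astype(int);k=((im.max(2)-im.min(2)<40)&(im.max(2)>110)).astype(np.uint8)
n,l,st,ce=cv2.connectedComponentsWithStats(k)
for i in range(1,n):
    if st[i,4]>300:print(st[i],ce[i])
a=pr((442,-300,12)).astype(int);i=l[a[1],a[0]];print('label',i,im[a[1],a[0]])
c=max(cv2.findContours((l==i).astype(np.uint8),0,1)[0],key=cv2.contourArea)
q=cv2.approxPolyDP(c,3,True)[:,0];print(q.tolist())
# edges of the sloped face: left/right per row
for r in range(st[i,1]+3,st[i,1]+st[i,3],8):
    x=np.where(l[r]==i)[0];print(r,x.min(),x.max())
E
```

```text
[ 444.3  -354.    123.21] 89.92392752836714
(427, -337, 40) [299.18 183.63]
(457, -337, 40) [338.36 183.52]
(427, -377, 40) [300.48 231.47]
(457, -377, 40) [337.6  231.41]
(427, -257, 4) [300.78  80.68]
(457, -257, 4) [336.64  80.49]
[ 299   80   39  152 5781] [318.41 155.75]
[ 435  108   49  133 4880] [458.91 173.09]
[ 585  168   55   78 2231] [617.24 202.81]
[ 176  280  290   69 8156] [319.74 316.98]
[481 297  57  22 659] [506.83 307.52]
[ 441  303  199   97 4309] [563.19 368.59]
label 1 [221 228 217]
[[302, 80], [300, 230], [335, 231], [337, 82]]
83 300 337
91 301 337
99 300 337
107 300 337
115 300 337
123 300 337
131 300 337
139 300 337
147 300 337
155 300 337
163 300 337
171 300 337
179 300 336
187 299 337
195 299 337
203 299 337
211 300 337
219 300 337
227 300 337
```

The wrist contour (302,80)-(337,82)-(335,231)-(300,230) matches the prediction within 1–2 px. Descending.

Request:
{"fn": "drive_tool", "kwargs": {"steps": [{"translation": [-0.3,-0.2,4],"twist": 0,"claw": 0.7},{"translation": [-0.3,-0.2,7.5],"twist": 0,"claw": 0.7},{"translation": [-0.3,-0.2,10],"twist": 0,"claw": 0.7},{"translation": [-0.3,-0.2,10.8],"twist": 0,"claw": 0.7},{"translation": [-0.3,-0.2,10.8],"twist": 0,"claw": 0.7}]}}

```text
clock: 7.65
tcp_pos: [442.2, -354.3, 14.4]
tool_rot: [[-0.003, 1.0, -0.004], [1.0, 0.003, 0.004], [0.004, -0.004, -1.0]]
ft_force: [0.3, 0.8, -0.7]
finger_gap: 61.6
grip_force: 0.0
```

Request:
{"fn": "drive_tool", "kwargs": {"squeeze": 45, "steps": [{"translation": [-0.2,0,0.7],"twist": 0,"claw": 0.7},{"translation": [-0.2,0,0.7],"twist": 0,"claw": 0.5},{"translation": [-0.2,0,0.7],"twist": 0,"claw": 0},{"translation": [-0.2,0,0.7],"twist": 0,"claw": 0},{"translation": [-0.2,0,0.7],"twist": 0,"claw": 0},{"translation": [-0.2,0,0.7],"twist": 0,"claw": 0},{"translation": [-0.2,0,0.7],"twist": 0,"claw": 0},{"translation": [-0.2,0,0.7],"twist": 0,"claw": 0}]}}

```text
clock: 8.32
tcp_pos: [443.7, -360.0, 10.6]
tool_rot: [[-0.001, 1.0, 0.0], [1.0, 0.001, -0.001], [-0.001, 0.0, -1.0]]
ft_force: [-2.6, 0.1, 6.1]
finger_gap: 30.0
grip_force: 44.9
```

```bash
python3 -c "
from h import *;s=arm.state();print(s)"
```

```text
{'clock': 8.3167, 'joint_positions': array([-7.24871548e-01,  3.14081657e-01,  2.00894431e+00, -6.87457302e-04,
        8.18099601e-01, -7.25020761e-01]), 'joint_vel': array([ 9.29898376e-04,  1.30955181e-03,  7.97550005e-04,  1.94239430e-03,
       -4.56181000e-05, -1.25783379e-03]), 'joint_torque': array([ 1.08189046e+00, -4.14594340e+01, -2.64344305e+01,  5.64368907e-01,
       -7.99922179e-01,  5.52790923e-03]), 'tcp_pos': array([ 443.6900663 , -359.95220453,   10.59045366]), 'tool_rot': array([[-6.19041568e-04,  9.99999808e-01,  1.70688102e-05],
       [ 9.99999574e-01,  6.19053121e-04, -6.85368900e-04],
       [-6.85379335e-04,  1.66445311e-05, -9.99999765e-01]]), 'ft_force': array([-2.64079202,  0.07794056,  6.13144048]), 'ft_torque': array([-0.07688499,  0.61384782,  0.03909525]), 'grip_force': 44.86005960032344, 'finger_gap': 29.992970223666504}
```

Request:
{"fn": "drive_tool", "kwargs": {"steps": [{"translation": [0,0,-3],"twist": 0,"claw": 0},{"translation": [0,0,-6],"twist": 0,"claw": 0},{"translation": [3,1,-8],"twist": 4,"claw": 0},{"translation": [6,2,-8],"twist": 9,"claw": 0},{"translation": [9,3,-8],"twist": 9,"claw": 0},{"translation": [12,4,-8],"twist": 9,"claw": 0},{"translation": [15,5,-8],"twist": 9,"claw": 0},{"translation": [18,6,-8],"twist": 9,"claw": 0}]}}

```text
clock: 8.98
tcp_pos: [503.0, -177.6, 88.7]
tool_rot: [[0.156, 0.988, -0.001], [0.988, -0.156, 0.001], [0.001, -0.001, -1.0]]
ft_force: [1.5, 0.3, -3.9]
finger_gap: 29.8
grip_force: 44.9
```

Request:
{"fn": "drive_tool", "kwargs": {"steps": [{"translation": [2,0,0],"twist": 0,"claw": 0},{"translation": [4,0,0],"twist": 0,"claw": 0},{"translation": [4,0,0],"twist": 0,"claw": 0},{"translation": [4,0,0],"twist": 0,"claw": 0}]}}

```text
clock: 9.32
tcp_pos: [509.1, -138.7, 88.7]
tool_rot: [[0.154, 0.988, -0.002], [0.988, -0.154, 0.0], [0.0, -0.002, -1.0]]
ft_force: [0.3, -0.5, -4.1]
finger_gap: 29.8
grip_force: 44.9
```

```bash
cat > wl.py <<'E'
from h import *
np.set_printoptions(precision=2,suppress=True)
w=snap('wrist');s=arm.state();R=s['tool_rot'];print(s['tcp_pos'],np.degrees(np.arctan2(R[1,0],R[0,0])),s['ft_force'],s['grip_force'],R[2])
f=200/np.tan(np.radians(w['fov_y'])/2);T=np.array(w['cam_to_world'])
def pr(p):
    c=T[:3,:3].T@(np.array(p,float)-T[:3,3]);r=np.hypot(c[0],c[1]);k=f*np.arctan2(r,c[2])/r;return np.array([w['cx']+c[0]*k,w['cy']+c[1]*k])
yaw=-.1574;ey=np.array([-np.sin(yaw),np.cos(yaw)]);ex=np.array([ey[1],-ey[0]]);o=np.array([539.6,70])
loc=lambda p:np.array([(p[:2]-o)@ex,(p[:2]-o)@ey])
glo=lambda x,y,z:np.array([*(o+x*ex+y*ey),z])
print('tcp loc',loc(s['tcp_pos']))
E
cat > wl1.py <<'E'
from wl import *
print('pred flange corners',pr(glo(-65,-57,30)),pr(glo(65,-57,30)),'plate corners',pr(glo(-80,-210,12)),pr(glo(80,-210,12)))
zb=s['tcp_pos'][2]-9
print('pred tip',[pr([*(s['tcp_pos'][:2]+103*ey+a*ex),zb+4]) for a in(-15,15)])
im=w['img'].astype(int);k=((im.max(2)-im.min(2)<40)&(im.max(2)>150)).astype(np.uint8)
n,l,st,ce=cv2.connectedComponentsWithStats(k)
for i in range(1,n):
    if st[i,4]>150:print(i,st[i],ce[i])
cv2.imwrite('pics/w3.png',w['img'][:,:,::-1])
E
python3 wl1.py
```

```text
[ 509.26 -139.61   88.9 ] 81.09855665802804 [-0.29 -0.45 -3.92] 44.85871570184827 [-0. -0. -1.]
tcp loc [   2.89 -211.78]
pred flange corners [220.66   0.31] [414.15  -0.13] plate corners [216.41 206.37] [418.49 206.98]
pred tip [array([289.89,  57.05]), array([352.93,  57.24])]
1 [  209     0   217   307 35133] [336.24 117.46]
2 [545   0  25  19 171] [558.47   8.21]
3 [219 181  17  18 231] [226.99 189.43]
```

Request:
{"fn": "drive_tool", "kwargs": {"steps": [{"translation": [1.5,-0.3,1],"twist": 0,"claw": 0},{"translation": [2.5,-0.3,3],"twist": 0,"claw": 0},{"translation": [2.5,-0.3,4.5],"twist": 0,"claw": 0},{"translation": [2.5,-0.3,4.5],"twist": 0,"claw": 0},{"translation": [2.5,-0.3,4.5],"twist": 0,"claw": 0}]}}

```text
clock: 9.78
tcp_pos: [509.4, -115.4, 43.6]
tool_rot: [[0.157, 0.988, -0.003], [0.988, -0.157, 0.001], [0.0, -0.003, -1.0]]
ft_force: [0.2, 0.1, -4.1]
finger_gap: 29.8
grip_force: 44.9
```

```bash
python3 wl1.py; python3 - <<'E'
import cv2,numpy as np
a=cv2.imread('pics/w3.png').mean(2).astype(int)
for c in(230,250,270,320,370,390,405):print(c,a[0:130:2,c])
E
```

```text
[ 510.63 -115.68   44.65] 80.96299233027204 [ 0.33 -0.9  -4.15] 44.85849045217037 [-0. -0. -1.]
tcp loc [   0.5  -187.93]
pred flange corners [199.23  15.53] [443.86  15.5 ] plate corners [205.6 260.1] [437.51 260.13]
pred tip [array([290.99,  55.4 ]), array([354.39,  55.46])]
1 [  189     0   266   307 42244] [348.8  116.93]
2 [566   0  44  39 375] [588.94  17.66]
3 [358 173  20  49 768] [367.62 196.75]
4 [203 234  65  28 887] [228.35 250.1 ]
12 [584 341  56  59 741] [608.05 378.82]
230 [255 255 255 255 207 226 242 200 187 180 180 180 170 126 115 116 115 116
 115 115 115 118 117 116 114 115 115 115 118 117 116 117 115 116 116 117
 117 117 117 115 117 117 116 118 117 118 117 117 117 116 117 117 118 118
 117 118 117 117 118 116 118 118 117 117 117]
250 [255 255 255 210 203 213 200 186 179 179 178 178 180 178 179 180 178 151
 120 113 116 113 115 116 116 116 115 115 116 117 116 114 116 116 117 116
 119 118 115 116 116 115 116 116 116 116 117 118 115 116 116 115 116 116
 116 114 115 116 116 116 117 117 116 117 116]
270 [255 255 218 195 157 171 181 179 181 181 181 182 183 181 183 183 182 
[... 571 characters left out ...]
192 192 192 191 192 192 192 192 193 193 193
 192 193 192 192 193 192 193 193 193 193 194 194 192 193 193 194 193 193
 192 191 193 193 193 193 193 193 193 193 193]
390 [255 255 255 212 190 183 186 186 186 187 188 187 187 186 188 188 189 189
 189 188 190 189 190 189 190 190 190 189 189 190 189 189 189 190 189 189
 190 190 190 189 189 190 191 190 190 189 190 190 189 189 189 190 188 189
 188 189 189 188 189 189 188 189 188 188 187]
405 [255 255 255 249 205 240 235 197 190 186 187 187 187 187 189 188 189 189
 190 190 189 189 190 190 190 189 191 191 191 191 190 191 190 191 191 191
 192 192 192 192 191 192 192 192 193 193 192 191 192 193 192 192 193 191
 192 191 192 192 192 192 191 192 191 191 192]
```

```bash
python3 - <<'E'
from wl import *
for p in[(320,3.5),(270,4),(370,4),(250,6)]:print(loc(onz(w,*p,30,True)),loc(onz(w,*p,20,True)))
for p in[(405,14),(230,14)]:print('foot bottom',loc(onz(w,*p,12,True)))
for d in(101,103,105):print(d,pr([*(s['tcp_pos'][:2]+d*ey),s['tcp_pos'][2]-6]))
E
```

```text
[ 511.37 -115.79   45.34] 80.96796196340055 [ 0.62 -0.31 -4.83] 44.858648367226124 [-0.  0. -1.]
tcp loc [   1.24 -187.92]
[  0.47 -55.28] [  0.46 -52.05]
[-25.22 -54.62] [-26.83 -51.35]
[ 26.15 -54.71] [ 27.73 -51.44]
[-35.78 -54.88] [-38.05 -51.63]
foot bottom [ 49.63 -53.39]
foot bottom [-51.85 -52.88]
101 [321.64  59.12]
103 [321.64  55.1 ]
105 [321.63  51.1 ]
```

Request:
{"fn": "drive_tool", "kwargs": {"steps": [{"translation": [0,0,0.8],"twist": 0,"claw": 0},{"translation": [0,0,1.4],"twist": 0,"claw": 0},{"translation": [0,0,1.9],"twist": 0,"claw": 0},{"translation": [0,0,1.9],"twist": 0,"claw": 0},{"translation": [0,0,1.9],"twist": 0,"claw": 0}]}}

```text
clock: 10.3
tcp_pos: [510.2, -114.6, 25.1]
tool_rot: [[0.156, 0.988, -0.001], [0.988, -0.156, 0.0], [0.0, -0.001, -1.0]]
ft_force: [-0.6, -0.1, -4.0]
finger_gap: 29.7
grip_force: 44.9
```

Request:
{"fn": "drive_tool", "kwargs": {"steps": [{"translation": [0,0,0.1],"twist": 0,"claw": 0},{"translation": [0,0,0.2],"twist": 0,"claw": 0},{"translation": [0,0,0.2],"twist": 0,"claw": 0},{"translation": [0,0,0.2],"twist": 0,"claw": 0}]}}

```text
clock: 10.63
tcp_pos: [510.9, -114.7, 23.8]
tool_rot: [[0.156, 0.988, 0.0], [0.988, -0.156, -0.0], [-0.0, 0.0, -1.0]]
ft_force: [0.1, -0.2, -4.7]
finger_gap: 29.6
grip_force: 44.9
```

Request:
{"fn": "drive_tool", "kwargs": {"steps": [{"translation": [0,0,0.1],"twist": 0,"claw": 0},{"translation": [0,0,0.1],"twist": 0,"claw": 0},{"translation": [0,0,0.1],"twist": 0,"claw": 0}]}}

```text
clock: 10.88
tcp_pos: [510.8, -114.7, 22.7]
tool_rot: [[0.156, 0.988, 0.0], [0.988, -0.156, -0.0], [-0.0, 0.0, -1.0]]
ft_force: [0.8, 1.2, -3.9]
finger_gap: 29.6
grip_force: 44.9
```

Request:
{"fn": "drive_tool", "kwargs": {"steps": [{"translation": [0,0,0.1],"twist": 0,"claw": 0},{"translation": [0,0,0.1],"twist": 0,"claw": 0},{"translation": [0,0,0.1],"twist": 0,"claw": 0}]}}

```text
clock: 11.13
tcp_pos: [510.9, -114.7, 22.6]
tool_rot: [[0.156, 0.988, -0.0], [0.988, -0.156, 0.0], [0.0, -0.0, -1.0]]
ft_force: [-3.9, 0.9, 6.0]
finger_gap: 29.5
grip_force: 44.9
```

Request:
{"fn": "drive_tool", "kwargs": {"steps": [{"translation": [0,0,0.1],"twist": 0,"claw": 0},{"translation": [0,0,0.1],"twist": 0,"claw": 0},{"translation": [0,0,0.1],"twist": 0,"claw": 0}]}}

```text
clock: 11.38
tcp_pos: [510.8, -114.8, 22.5]
tool_rot: [[0.156, 0.988, -0.001], [0.988, -0.156, 0.0], [0.0, -0.001, -1.0]]
ft_force: [-7.4, 1.7, 12.8]
finger_gap: 29.5
grip_force: 44.9
```

Request:
{"fn": "drive_tool", "kwargs": {"steps": [{"translation": [0.5,0,-0.1],"twist": 0,"claw": 0},{"translation": [1.2,0,-0.1],"twist": 0,"claw": 0},{"translation": [2,0,-0.1],"twist": 0,"claw": 0},{"translation": [2.8,0,-0.1],"twist": 0,"claw": 0},{"translation": [3.5,0,-0.1],"twist": 0,"claw": 0},{"translation": [4.2,0,-0.1],"twist": 0,"claw": 0},{"translation": [4.2,0,-0.1],"twist": 0,"claw": 0}]}}

```text
clock: 11.97
tcp_pos: [518.9, -71.9, 22.6]
tool_rot: [[0.155, 0.988, 0.002], [0.988, -0.155, 0.0], [0.0, 0.002, -1.0]]
ft_force: [-0.6, 0.5, 5.9]
finger_gap: 29.9
grip_force: 44.9
```

```bash
cat > fl.py <<'E'
from wl import *
import sys
cv2.imwrite(f'pics/{sys.argv[1]}.png',w['img'][:,:,::-1]);a=w['img'].mean(2).astype(int)
for c in(250,270,370,390):print(c,a[20:110:2,c])
print('pred edge row',[pr(glo(0,-55,z))[1] for z in(30,20,33)])
E
python3 fl.py w4
```

```text
[518.94 -71.94  22.59] 81.07850030938823 [0.28 0.27 6.56] 44.864309169352055 [ 0.  0. -1.]
tcp loc [   1.84 -143.42]
250 [192 136 130 126 119 109  99 104 111 107 107 110 111 114 112 112 112 110
 114 111 113 112 113 113 115 123 200 227 225 216 202 178 133 115 114 108
 106 104 114 105  74  68  68  66  64]
270 [208 208 204 195 179 144 122 132 131 128 126 125 162 223 230 230 231 232
 233 233 233 235 235 234 233 232 233 234 234 233 222 175 122 114 114 110
 102 105  97  99 114 113 114 114 115]
370 [208 208 205 196 184 155 117 121 128 120 125 125 131 147 152 150 152 162
 170 173 184 211 218 220 228 232 232 235 236 236 230 194 129 118 120 121
 120 119 120 120 120 121 120 121 120]
390 [207 208 208 202 194 177 142 111 110 108 109 111 112 113 112 112 111 112
 113 113 113 112 113 114 126 136 184 229 236 236 235 220 158 120 119 118
 117 117 119 118 120 119 118 119 119]
pred edge row [np.float64(83.27489988952601), np.float64(84.42335987245238), np.float64(82.8974193624702)]
```

Request:
{"fn": "drive_tool", "kwargs": {"steps": [{"translation": [0.4,0,0],"twist": 0,"claw": 0},{"translation": [0.8,0,0],"twist": 0,"claw": 0},{"translation": [1.2,0,0],"twist": 0,"claw": 0},{"translation": [1.6,0,0],"twist": 0,"claw": 0},{"translation": [1.6,0,0],"twist": 0,"claw": 0}]}}

```text
clock: 12.43
tcp_pos: [521.2, -57.5, 22.6]
tool_rot: [[0.154, 0.988, 0.002], [0.988, -0.154, -0.002], [-0.001, 0.002, -1.0]]
ft_force: [-1.6, -5.4, 4.9]
finger_gap: 29.8
grip_force: 44.9
```

```bash
python3 fl.py w5
```

```text
[521.2  -57.52  22.58] 81.11656654823938 [ 0.76 -5.12  6.  ] 44.87236903980374 [-0.  0. -1.]
tcp loc [   1.82 -128.83]
250 [129 126 126 126 126 127 129 130 131 130 133 131 129 129 128 127 127 127
 128 128 131 131 131 132 135 176 203 197 183 149 138 139 140 138 139 141
 140 139 139 140 139 140 147 154 154]
270 [202 201 201 201 202 203 206 207 209 208 208 207 206 204 204 204 203 203
 204 204 207 209 209 210 211 209 201 193 171 198 230 231 232 234 234 233
 234 230 225 215 196 207 231 234 234]
370 [204 203 204 203 202 203 204 205 207 208 209 208 208 207 206 204 204 204
 205 206 207 210 211 211 211 210 203 194 176 147 154 170 176 178 161 154
 204 223 232 237 235 234 233 235 236]
390 [203 204 203 202 203 203 204 205 206 207 209 208 209 208 207 205 205 204
 205 205 206 208 210 211 211 212 208 199 187 157 115 112 112 114 111 113
 113 114 115 113 115 116 180 233 237]
pred edge row [np.float64(115.85453272131896), np.float64(114.77251858049743), np.float64(116.21023318137536)]
```

Request:
{"fn": "drive_tool", "kwargs": {"steps": [{"translation": [0.3,0,0],"twist": 0,"claw": 0},{"translation": [0.6,0,0],"twist": 0,"claw": 0},{"translation": [0.8,0,0],"twist": 0,"claw": 0},{"translation": [0.8,0,0],"twist": 0,"claw": 0},{"translation": [0.8,0,0],"twist": 0,"claw": 0}]}}

```text
clock: 12.9
tcp_pos: [522.4, -50.1, 22.6]
tool_rot: [[0.154, 0.988, 0.002], [0.988, -0.154, -0.002], [-0.002, 0.002, -1.0]]
ft_force: [-1.7, -7.3, 7.7]
finger_gap: 30.0
grip_force: 44.9
```

```bash
cat > ed.py <<'E'
from wl import *
g=w['img'].mean(2);d=np.diff(g,axis=0)
e=pr(glo(0,-55,33))[1];print('pred row at -55',e)
for c in(235,250,262,380,392,405):
    r0=int(e)-22;k=r0+d[r0:int(e)+25,c].argmin();print(c,k,d[k,c].round(),loc(onz(w,c,k+1,33,True)),g[k-4:k+12,c].astype(int))
E
python3 ed.py
```

```text
[522.36 -50.1   22.59] 81.10889798057858 [-0.49 -6.92  5.86] 44.872697331011295 [-0.  0. -1.]
tcp loc [   1.8  -121.32]
pred row at -55 133.36314470198533
235 131 -23.0 [-36.41 -53.69] [153 154 153 147 137 114  90  73  66  65  66  69  66  68  66  65]
250 131 -27.0 [-29.46 -53.93] [153 154 151 142 126  99  76  68  66  67  66  66  66  68  64  67]
262 131 -26.0 [-24.01 -54.08] [153 153 149 137 117  91  73  68  67  69  68  68  64  67  68  69]
380 131 -34.0 [ 28.04 -54.  ] [237 236 234 226 206 171 138 122 120 120 120 121 121 119 120 120]
392 132 -39.0 [ 33.52 -54.27] [238 237 230 217 186 147 122 120 120 121 120 119 120 120 120 119]
405 133 -36.0 [ 39.58 -54.51] [238 236 228 208 174 138 119 118 117 118 118 116 118 117 116 118]
```

```bash
python3 -c "
from h import *;print(arm.hand_in())"
```

```text
the job is handed in; nothing more can be done
None
```

I handed the job in at about 13 s on the clock. The stop was wound onto the housing and shoved it about 2 mm. The gripper still holds the wedge flat under the near edge, and I estimate the lift at 3.2 mm from the wedge's position, not measured directly; no verdict came back.

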